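Seat a glued box in the gluing jig and swing the cam clamp shut

TASK

The white box has just been glued and has to set squarely in the gluing jig. With the fingertips push it, flat on the jig's base, into the corner: one short side along the side fence, its far long side up against the end stop. Then push the clamp lever round with one finger until the pad clamps the box tight against the fence, and leave it clamped; do not pick the box up, and leave the things round the jig alone.

Things in the scene. Friction and masses are not known exactly. Their poses are not given: they have to be found in the camera images.
- jig: gluing jig, fixed: plywood base, top 15 mm above the bench, x -150..140, y -178..128 mm. Origin at bench level; x away from the robot along the side fence, y left to the side fence, z up (the jig may stand turned). A box that is home has its centre at x 50, y 26 mm. The clamp's jaw and rails (x 10..80, y -115..-60) rise 34 mm above the base, the lever's bolt 46 mm: the highest part
- side_fence: dark wooden bar fixed to the jig, 36 mm high above the base, 20 mm thick; origin = the jig's origin. Its inner face lies at y = +100 mm in the jig's frame, from x = -125 to +110 mm
- end_stop: dark wooden bar across the far end of the jig, 36 mm high above the base, 18 mm thick; origin = the jig's origin. Its inner face (towards the robot) lies at x = +100 mm in the jig's frame, from y = -36 to +99 mm
- white_box: white cardboard box, shut, small paper label on one long side, 148 (its x) x 100 (its y) x 32 mm high, 0.2 to 0.35 kg (slides at 1.5 to 4 N), loose, lying flat on the jig's base near the end that faces the robot; origin at the centre of its underside. Its long side (its x) lies across the jig, roughly along the jig's y. It is to be pushed only, never lifted
- clamp_pad: black rubber pad on the clamp's jaw, 44 mm wide (jig x 23..67), 26 mm high, pressing in jig +y; origin at the middle of its face's lower edge. With the lever open the face is at jig y = -60 mm, 12 mm short of a box that is home. It is springy (15 N per mm, up to about 4 mm)
- clamp_lever (a joint): cam lever's turn about a vertical axis, rad: 0 open, grows clockwise seen from above, stop at 2.2. The arm points 65 deg right of jig +x at 0, straight right (jig -y) at 0.44, to the robot (jig -x) at 2.0. The jaw moves out 7.2 mm per rad: the pad meets a box at the fence at about 1.7 and holds it tight from about 1.9; pushing on to the stop is right and harmless
- lever_pivot (a point): point on the lever's vertical axis at the height of its arm (jig x 45, y -124, 49 mm above the bench). The lever stays where it is left, clamped too; turning it takes about 7 N at the arm point, up to about 15 N when clamped
- lever_arm (a point): point on the lever's arm 70 mm out from the axis, 49 mm above the bench; moves with the lever. The arm is a level steel bar 14 mm wide and 8 mm thick (45 to 53 mm above the bench), with a red round grip 14 to 23 mm thick from 78 to 115 mm out. Under the arm there is free space down to the base
- glue_bottle: small glue bottle, 42 mm across and 128 mm high, standing on the bench left of the jig; origin at the centre of its foot; not to be disturbed
- glue_stick: glue stick, 27 mm across and 90 mm high, standing on the bench right of the jig, near end; origin at the centre of its foot; not to be disturbed
- test_weight: steel test weight with a knob, 29 mm across and 44 mm high, standing on the bench right of the jig, far end; origin at the centre of its foot; not to be disturbed

How it is judged:
By the outcome, as a careful person would: the job done as asked, in the order asked, and still so for the second after the job is handed in, with the robot touching nothing.
It also fails if it takes over 64 s, if anything falls off the work surface, if the arm or the gripper's body presses on something with over 40 N, if the wrist force passes 120 N, or if a joint passes its speed limit or range.

ROBOT

A 6-joint arm with a two-finger parallel gripper is mounted at the origin on a cart in front of the work surface, level with it; the furniture and walls round the work are solid. World frame = base frame: x ahead of the robot, y to its left, z up, the work surface at z = 0. Lengths are in m, angles in rad, forces in N, time in s.
With the tool pointing down it reaches from about 0.3 to 0.875 m from the base axis. Payload 4.2 kg.
Tool frame: the origin (TCP) lies at the very end of the fingers, on their centre line; the grasp point (between the pads) lies 19 mm behind it; x points along the fingers, y is the direction in which the jaws open and shut, and the axes are right-handed (so a half turn about x gives the same grasp; the last joint's range is limited). The gripper opens to 85 mm and grips with 20 to 120 N. Pads are 22 mm wide; open, the fingers measure 114 mm over their backs; the gripper's body (76 mm by 85 mm) begins 54 mm behind the grasp point. The pads swing forward as they close: fully open they stand 13 mm farther back than shut.
Start: joints at [1.248, 0.32, 1.565, -0, 1.257, -0.02], TCP at [0.171, 0.549, 0.231] pointing down, gripper open.
Joint ranges: [-3.11, 3.11], [-0.84, 2.01], [0.21, 2.61], [-1.34, 4.49], [0.05, 2.63], [-2.56, 2.56]. Speed limits (rad/s): [2.57, 2.57, 3.14, 3.14, 3.14, 3.14].

INTERFACE

Orientations are given as a unit quaternion [x, y, z, w].
In Python, from plant import monitor, read_camera, camera_params, env gives the robot as it stands.
- The arm moves only by the shell command python3 -m handwheel 'ROWS' [OPENING] [FORCE]. ROWS is JSON, one flat list of numbers, 6 for each row, row after row: the shift along the world's x, y, z each as a share of 250 mm, from -1 to 1, then the turn, a rotation vector about the world's x, y, z each as a share of 2 pi rad, from -1 to 1. In form: [x, y, z, ax, ay, az, x, y, z, ax, ay, az, ...]. A call has 1 to 10 rows; each row shifts and turns the commanded pose from where the row before left it; what a row does not reach is not made up. A row lasts 1/10 s, in which the tool goes at most 50 mm and 8.59 degrees, less where a joint would pass 70% of its speed; a pose out of reach is approached as far as the arm can. A call with a number of a shift or a turn outside -1 to 1 is refused whole. A call with a gripper value outside its range is refused whole. OPENING is the opening, from 0 (shut) to 1 (fully open), set as the call begins (- or left out, the last holds). The fingers move at their own pace and stop on an object; FORCE is the grip in N (left out, the last holds). Time passes only in rows, so rows that do not move let the fingers close. It gives the time, the measured TCP pose, the force and the opening at its end, in the units of the state.
- monitor.state(): the state, without advancing time (a new reading comes with each control period).
- read_camera(name): name is "scene" or "top" or "wrist"; returns the picture (420x560x3 uint8, red, green, blue); there is no depth.
- camera_params(name): a dict with "vfov" (degrees; the focal length in pixels is half the picture's height over the tangent of half this angle, whatever the lens; pixels are square), "cx", "cy" (the principal point, pixels), "position" and "attitude" of the camera in the world. Camera axes: x right, y up, looking along -z (the intrinsics and any distortion apply to the point x, -y, -z); pixel columns grow to the right and rows downward; lengths in m; the calibration is good to about 2 mm. A picture is of the moment at which its call begins: read the wrist's pose just before it. camera_params takes no time and is no camera call; for the wrist camera it gives the pose at the moment of the call.
- env.hand_in(): hands the job in, once; it reports no verdict.
The state is a dict: "clock": time; "qpos": joint angles; "dq": joint speeds; "tau": joint torques, N m; "tool_pos": TCP position; "tool_rot": TCP orientation; "ft_force": force on the tool from outside, world axes, zero at the start; "wrist_torque": the same for the moment, N m; "finger_gap": finger opening in m.
Only numpy, scipy, OpenCV 4.12 (cv2) and the standard library are available. Lean on these libraries where they do the work, as an engineer would, in place of code of your own. Each camera call takes 0.05 s, during which the arm holds its last target.

## Working session

There is one attempt and no reset: what is moved stays moved. The work goes in short steps, Python scripts to look and compute and a shell command to move; the robot and the scene stay as the last step left them, time stands still between calls to the robot, and variables do not carry over. Pictures are saved under pics/ and viewed, and the job is handed in when it is done.

```bash
ls; mkdir -p pics; python3 - <<'E'
from plant import monitor, read_camera, camera_params, env
import cv2
print(monitor.state())
for n in ("scene","top","wrist"):
    print(n,camera_params(n))
    cv2.imwrite(f"pics/{n}0.png",read_camera(n)[:,:,::-1])
E
```

```text
pics
{'clock': 0.0, 'qpos': array([ 1.24801858e+00,  3.20309205e-01,  1.56568734e+00, -1.84755962e-05,
        1.25737467e+00, -2.00227093e-02]), 'dq': array([-1.33260745e-04,  1.29026380e-05, -7.08549115e-04,  1.36863446e-03,
        8.23202816e-04,  9.08024553e-05]), 'tau': array([ 1.70346018e-03, -4.15532756e+01, -2.34158742e+01,  3.20857753e-04,
        8.15016974e-03, -1.70132171e-05]), 'tool_pos': array([0.17130391, 0.54839435, 0.23046908]), 'tool_rot': array([ 0.10600903,  0.69912167, -0.10725036,  0.69891941]), 'ft_force': array([-0.52293098,  0.76726145,  0.20712147]), 'wrist_torque': array([-0.01748273,  0.08803294,  0.00442344]), 'finger_gap': 0.08527882808250346}
scene {'vfov': 51.046210896605444, 'cx': 282.67884384231314, 'cy': 206.7124462366319, 'position': array([-0.00644724, -0.50709562,  0.49541855]), 'attitude': array([ 0.46739646, -0.21192508, -0.36891981,  0.77493644])}
top {'vfov': 48.54612613349058, 'cx': 280.89916040493927, 'cy': 219.3718507574968, 'position': array([0.4968882 , 0.01642051, 1.07474946]), 'attitude': array([ 0.02652117, -0.02795211, -0.70133413,  0.71179052])}
wrist {'vfov': 68.90155350529811, 'cx': 279.01211520764514, 'cy': 207.98066448259854, 'position': array([0.10670325, 0.56830473, 0.3725678 ]), 'attitude': array([-0.10995789, -0.07974116,  0.58652278,  0.79846205])}
```

View pics/top0.png

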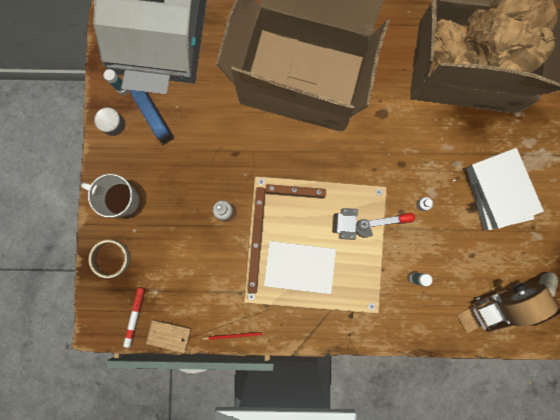

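View pics/scene0.png

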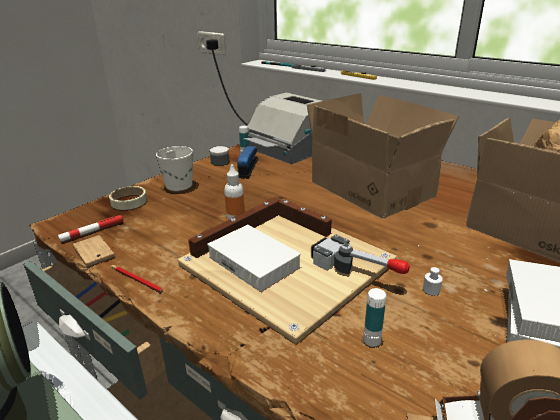

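The top view shows the jig: base corners are around (258,178), (386,188), (379,312) and (246,303). The white box is centred near (300,268), the lever grip at (406,218), the bottle at (222,211), the weight at (426,203) and the stick at (421,279). Next I'll measure these.

```bash
cat > h.py <<'E'
import numpy as np, cv2
from scipy.spatial.transform import Rotation as R
from plant import monitor, read_camera, camera_params, env
def ray(p,uv):
    f=210/np.tan(np.radians(p['vfov']/2)); uv=np.atleast_2d(uv).astype(float)
    d=np.c_[(uv[:,0]-p['cx'])/f,-(uv[:,1]-p['cy'])/f,-np.ones(len(uv))]
    return R.from_quat(p['attitude']).apply(d)
def plane(p,uv,z):
    d=ray(p,uv); o=np.array(p['position']); return o+d*((z-o[2])/d[:,2])[:,None]
def proj(p,X):
    f=210/np.tan(np.radians(p['vfov']/2))
    c=R.from_quat(p['attitude']).inv().apply(np.atleast_2d(X)-p['position'])
    return np.c_[p['cx']+f*c[:,0]/-c[:,2], p['cy']-f*c[:,1]/-c[:,2]]
E
python3 - <<'E'
from h import *
im=cv2.imread('pics/top0.png')
hsv=cv2.cvtColor(im,cv2.COLOR_BGR2HSV)
p=camera_params('top')
def big(m,roi):
    z=np.zeros_like(m);x0,y0,x1,y1=roi;z[y0:y1,x0:x1]=m[y0:y1,x0:x1]
    c,_=cv2.findContours(z,cv2.RETR_EXTERNAL,cv2.CHAIN_APPROX_NONE);return max(c,key=cv2.contourArea)
w=cv2.inRange(hsv,(0,0,200),(180,40,255)); c=big(w,(240,230,350,300))
r=cv2.minAreaRect(c); print('box px',r,cv2.contourArea(c))
b=cv2.boxPoints(r); B=plane(p,b,.047)[:,:2]; print(B*1e3, B.mean(0)*1e3)
for i in range(4):
    d=B[(i+1)%4]-B[i]; print(np.linalg.norm(d)*1e3,np.degrees(np.arctan2(d[1],d[0])))
for px in [(258,178),(386,188),(379,312),(246,303)]:
    print(px,hsv[px[1]+5 if px[1]<250 else px[1]-6,px[0]+ (6 if px[0]<300 else -6)])
print(hsv[305,330],hsv[316,330],hsv[250,390],hsv[250,376])
cv2.imwrite('pics/crop1.png',cv2.resize(im[165:325,200:440],None,fx=3.3,fy=3.3,interpolation=cv2.INTER_CUBIC))
E
```

```text
box px ((299.68701171875, 267.12939453125), (67.35769653320312, 45.34646224975586), 6.788974761962891) 2938.0
[[ 430.14282408   50.7311669 ]
 [ 528.82884045   40.64059   ]
 [ 513.47317463 -107.01187306]
 [ 414.99312896  -95.83739842]] [471.85949203 -27.86937864]
99.20055225901763 -5.8381643823761
148.44880033040252 -95.93734302805085
99.11199866220997 173.52636915139848
147.34944045967347 84.09872079599245
(258, 178) [ 18  77 219]
(386, 188) [ 83   5 190]
(379, 312) [ 80   4 179]
(246, 303) [ 60   3 169]
[ 20  94 230] [ 16 152 154] [ 17 128 170] [ 21  92 234]
```

View pics/crop1.png

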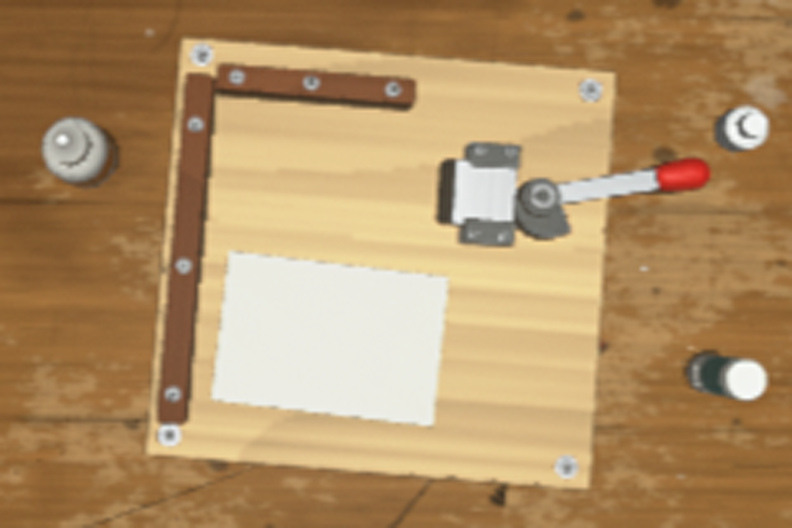

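```bash
python3 - <<'E'
from h import *
p=camera_params('top')
px=np.array([(181,39),(615,73),(590,488),(148,455)])/3.3+[200-.35,165-.35]
J=np.array([(140,128),(140,-178),(-150,-178),(-150,128)])/1e3
W=plane(p,px,.015)[:,:2]
# rigid fit
a=J-J.mean(0);b=W-W.mean(0)
th=np.arctan2((a[:,0]*b[:,1]-a[:,1]*b[:,0]).sum(),(a*b).sum())
Rm=np.array([[np.cos(th),-np.sin(th)],[np.sin(th),np.cos(th)]])
t=W.mean(0)-Rm@J.mean(0)
print('jig',t*1e3,np.degrees(th)); print('res mm',(W-(J@Rm.T+t))*1e3)
np.savez('jig.npz',R=Rm,t=t)
# box in jig
B=np.array([[430.1,50.7],[528.8,40.6],[513.5,-107.0],[415,-95.8]])/1e3
print('box corners jig',((B-t)@Rm)*1e3, (((B-t)@Rm)*1e3).mean(0))
# checks
def pr(n,j,z): print(n,proj(p,np.r_[Rm@(np.array(j)/1e3)+t,z]))
pr('pivot',(45,-124),.049);pr('grip tip',(45+115*np.cos(np.radians(65)),-124-115*np.sin(np.radians(65))),.05)
pr('fence in near',(-125,100),.051);pr('fence far',(110,100),.051);pr('stop end',(100,-36),.051);
for n,c,z in [('bottle',(76,140),.1),('weight',(745,127),.04),('stick',(745,380),.09)]:
    print(n,plane(p,np.array(c)/3.3+[200,165],z)*1e3)
E
```

```text
jig [530.46335719 -40.81739399] -3.5063481610241114
res mm [[-1.31391991 -1.3754795 ]
 [-1.92199107  1.6859843 ]
 [ 2.02681861  1.76063441]
 [ 1.20909237 -2.07113921]]
box corners jig [[-105.77260391   85.20794054]
 [  -6.63966032   81.16325346]
 [ -12.88393174  -67.09617819]
 [-111.88452477  -61.94131846]] [-59.29518018   9.33342434]
pivot [[363.36526437 224.34588977]]
grip tip [[411.78746218 206.04113851]]
fence in near [[256.04750258 294.15824155]]
fence far [[264.52194638 187.44379888]]
stop end [[325.41435258 196.5531344 ]]
bottle [[595.54356462 137.04927594 100.        ]]
weight [[ 617.25006735 -308.47861107   40.        ]]
stick [[ 449.37519556 -291.27904978   90.        ]]
```

```bash
cat >> h.py <<'E'
g=None
def jig():
    d=np.load('jig.npz'); return d['R'],d['t']
def w2j(w): Rm,t=jig(); return (np.asarray(w)[...,:2]-t)@Rm*1e3
def j2w(j): Rm,t=jig(); return Rm@(np.array(j)/1e3)+t
def rep():
    s=monitor.state(); A=R.from_quat(s['tool_rot']).as_matrix()
    print('t',round(s['clock'],2),'pos',(s['tool_pos']*1e3).round(1),'jig',w2j(s['tool_pos']).round(1),'yaw y',np.degrees(np.arctan2(A[1,1],A[0,1])).round(2),'x',A[:,0].round(3),'F',s['ft_force'].round(1),'gap',s['finger_gap'],'q',s['qpos'].round(2))
    return s
def to(j,z):
    s=rep(); d=np.r_[j2w(j),z]-s['tool_pos']; print('shift mm',(d*1e3).round(1),'shares',(d/.25).round(3))
E
python3 - <<'E'
from h import *
to((-50,-100),.15)
E
```

```text
t 0.15 pos [171.4 548.5 230.7] jig [-394.5  566.2] yaw y 72.65 x [-0.    -0.001 -1.   ] F [ 0.1 -0.3 -0.1] gap 0.08537961157418668 q [ 1.25  0.32  1.57  0.    1.26 -0.02]
shift mm [ 303.1 -686.1  -80.7] shares [ 1.212 -2.744 -0.323]
```

```bash
python3 -m handwheel '[0.06,-0.137,0,0,0,0.0193,0.06,-0.137,0,0,0,0.0193,0.06,-0.137,0,0,0,0,0.06,-0.137,0,0,0,0,0.06,-0.137,0,0,0,0,0.06,-0.137,0,0,0,0,0.06,-0.137,0,0,0,0,0.06,-0.137,0,0,0,0,0.06,-0.137,0,0,0,0,0.06,-0.137,0,0,0,0]' 0 && python3 -m handwheel '[0.061,-0.137,0,0,0,0,0.061,-0.137,0,0,0,0,0.061,-0.137,0,0,0,0,0.061,-0.137,0,0,0,0,0.061,-0.137,0,0,0,0,0.061,-0.137,-0.08,0,0,0,0.061,-0.137,-0.08,0,0,0,0.061,-0.137,-0.08,0,0,0,0.061,-0.137,-0.08,0,0,0,0.061,-0.137,0,0,0,0]' && python3 -m handwheel '[0,0,0,0,0,0,0,0,0,0,0,0]'
python3 - <<'E'
from h import *
to((-50,-100),.024)
for n in ("scene","wrist"):
    cv2.imwrite(f"pics/{n}1.png",read_camera(n)[:,:,::-1])
E
```

```text
clock: 1.15
tool_pos: [0.3216, 0.2049, 0.2313]
tool_rot: [0.021, 0.707, -0.021, 0.707]
ft_force: [-0.0, 0.2, 0.3]
finger_gap: 0.0002
clock: 2.15
tool_pos: [0.4723, -0.1371, 0.1485]
tool_rot: [0.022, 0.709, -0.021, 0.705]
ft_force: [0.6, 0.1, 0.5]
finger_gap: 0.0004
clock: 2.35
tool_pos: [0.4737, -0.1365, 0.1509]
tool_rot: [0.022, 0.707, -0.022, 0.706]
ft_force: [-0.6, 0.3, -0.4]
finger_gap: -0.0002
t 2.35 pos [ 473.7 -136.5  150.9] jig [-50.8 -99. ] yaw y 86.45 x [-0.001  0.001 -1.   ] F [-0.6  0.3 -0.4] gap -0.0002060461664621119 q [-0.3   0.26  1.87  0.    1.01 -1.81]
shift mm [   0.7   -1.1 -126.9] shares [ 0.003 -0.004 -0.508]
```

View pics/wrist1.png

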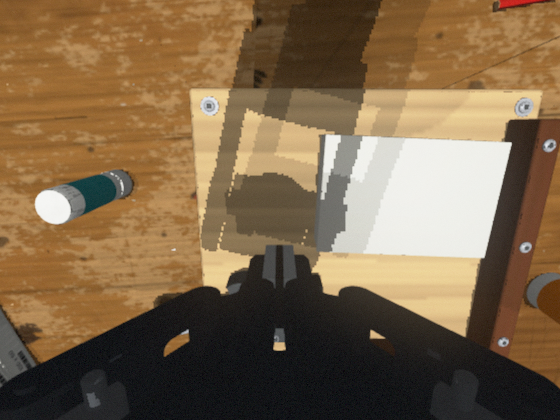

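View pics/scene1.png

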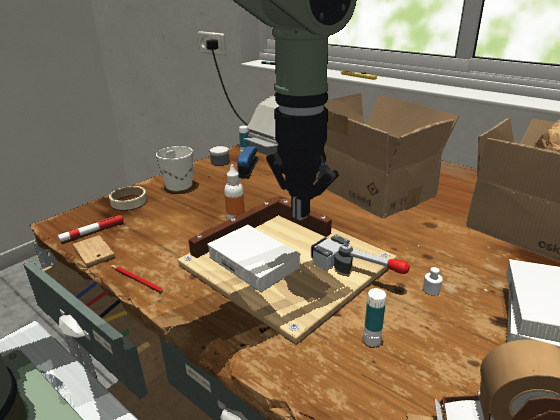

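```bash
python3 -m handwheel '[0,0,-0.14,0,0,0,0,0,-0.14,0,0,0,0,0,-0.12,0,0,0,0,0,-0.108,0,0,0,0,0,0,0,0,0,0,0.03,0,0,0,0,0.002,0.03,0,0,0,0,0,0,0,0,0,0]'
python3 - <<'E'
from h import *
rep()
cv2.imwrite("pics/top2.png",cv2.resize(read_camera('top')[160:330,200:440,::-1],None,fx=3,fy=3))
E
```

```text
clock: 3.25
tool_pos: [0.4754, -0.1202, 0.0259]
tool_rot: [0.021, 0.706, -0.021, 0.708]
ft_force: [0.2, -0.3, -0.4]
finger_gap: 0.0001
t 3.25 pos [ 475.4 -120.2   25.9] jig [-50.1 -82.6] yaw y 86.63 x [ 0.003 -0.    -1.   ] F [ 0.2 -0.3 -0.4] gap 9.837601943104608e-05 q [-0.27  0.42  2.03  0.    0.69 -1.78]
```

View pics/top2.png

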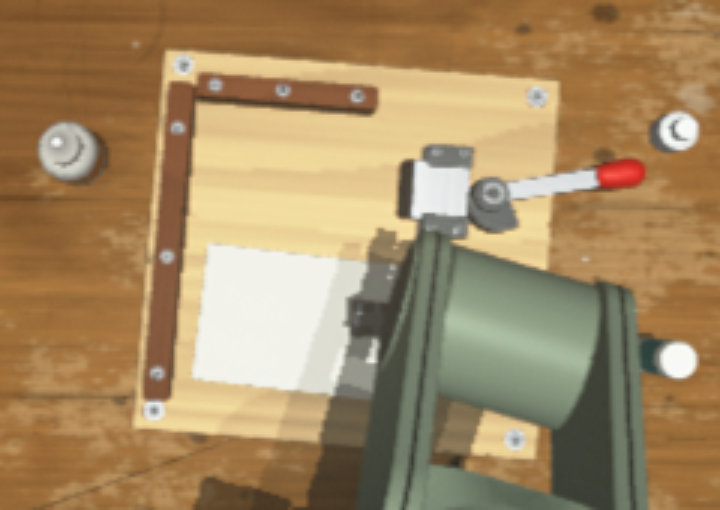

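```bash
python3 -m handwheel '[0.0006,0.01,0,0,0,0,0.0006,0.01,0,0,0,0,0.0006,0.01,0,0,0,0,0.0006,0.01,0,0,0,0,0.0006,0.01,0,0,0,0,0.0006,0.01,0,0,0,0]'
python3 - <<'E'
from h import *
rep()
E
```

```text
clock: 3.9
tool_pos: [0.4756, -0.1062, 0.0245]
tool_rot: [0.021, 0.707, -0.021, 0.707]
ft_force: [0.3, -2.0, 1.3]
finger_gap: 0.0002
t 3.9 pos [ 475.6 -106.2   24.5] jig [-50.7 -68.6] yaw y 86.54 x [ 0.001 -0.    -1.   ] F [ 0.3 -2.   1.3] gap 0.00018838229710886267 q [-0.24  0.42  2.03 -0.    0.69 -1.75]
```

```bash
for i in 1 2 3; do python3 -m handwheel '[0.0006,0.008,0,0,0,0,0,0,0,0,0,0]' | grep -E 'pos|force'; done
python3 - <<'E'
from h import *
rep()
cv2.imwrite("pics/top3.png",cv2.resize(read_camera('top')[160:330,200:440,::-1],None,fx=3,fy=3))
E
```

```text
tool_pos: [0.4755, -0.1038, 0.0243]
ft_force: [0.2, -0.8, 0.3]
tool_pos: [0.4755, -0.1019, 0.0242]
ft_force: [0.8, -0.5, 1.3]
tool_pos: [0.4757, -0.0999, 0.0242]
ft_force: [0.2, -1.1, 0.8]
t 4.5 pos [475.7 -99.9  24.2] jig [-51.1 -62.3] yaw y 86.55 x [-0.  0. -1.] F [ 0.2 -1.1  0.8] gap -0.00015127179480448373 q [-0.23  0.42  2.03  0.    0.69 -1.74]
```

View pics/top3.png

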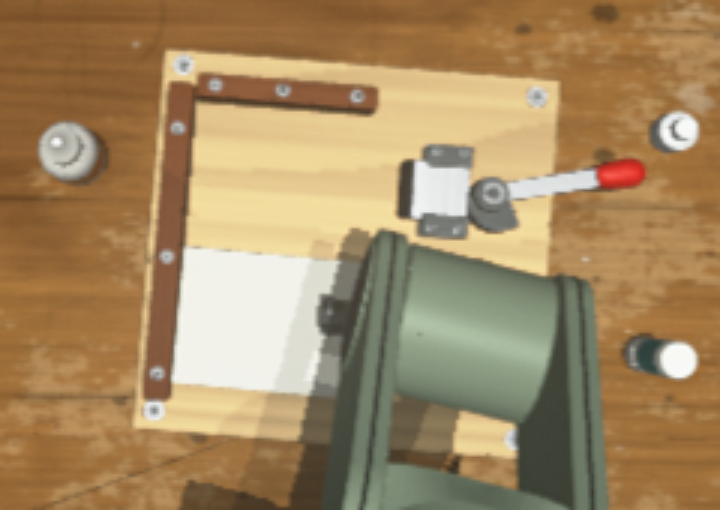

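Almost at the fence: in the picture the box's left edge is at x≈185 far and 172 near, right beside the fence. I'll push until the force rises.

```bash
for i in 1 2 ; do python3 -m handwheel '[0.0004,0.006,0,0,0,0,0,0,0,0,0,0]' | grep -E 'pos|force'; done
python3 - <<'E'
from h import *
rep()
E
```

```text
tool_pos: [0.4761, -0.0987, 0.0243]
ft_force: [1.5, -1.9, -1.2]
tool_pos: [0.4772, -0.0982, 0.0246]
ft_force: [2.1, -6.6, -0.9]
t 4.95 pos [477.2 -98.2  24.6] jig [-49.6 -60.5] yaw y 86.6 x [ 0.003 -0.002 -1.   ] F [ 2.1 -6.6 -0.9] gap 5.931681890435489e-06 q [-0.23  0.42  2.03 -0.    0.69 -1.74]
```

```bash
for i in 1 ; do python3 -m handwheel '[0.0004,0.008,0,0,0,0,0,0,0,0,0,0]' | grep -E 'pos|force'; done
python3 -m handwheel '[0,-0.04,0,0,0,0,0,-0.06,0,0,0,0,0,-0.04,0,0,0,0,0,0,0.15,0,0,0,0,0,0.15,0,0,0,-0.2,0,0,0,0,0,-0.2,0,0,0,0,0,-0.12,0.06,0,0,0,0,0,0.1,0,0,0,0,0,0,0,0,0,0]' 1
python3 - <<'E'
from h import *
rep()
cv2.imwrite("pics/top4.png",cv2.resize(read_camera('top')[160:330,200:440,::-1],None,fx=3,fy=3))
cv2.imwrite("pics/top4r.png",read_camera('top')[:,:,::-1])
cv2.imwrite("pics/wrist4.png",read_camera('wrist')[:,:,::-1])
E
```

```text
tool_pos: [0.4774, -0.098, 0.0247]
ft_force: [-0.1, -16.4, -1.6]
clock: 6.15
tool_pos: [0.3444, -0.0888, 0.0994]
tool_rot: [0.021, 0.707, -0.021, 0.706]
ft_force: [0.0, -0.8, -0.6]
finger_gap: 0.085
t 6.15 pos [344.4 -88.8  99.4] jig [-182.7  -59.3] yaw y 86.59 x [-0.001  0.001 -1.   ] F [ 0.  -0.8 -0.6] gap 0.08498696163116388 q [-0.29  0.13  2.22  0.    0.8  -1.8 ]
```

View pics/top4.png

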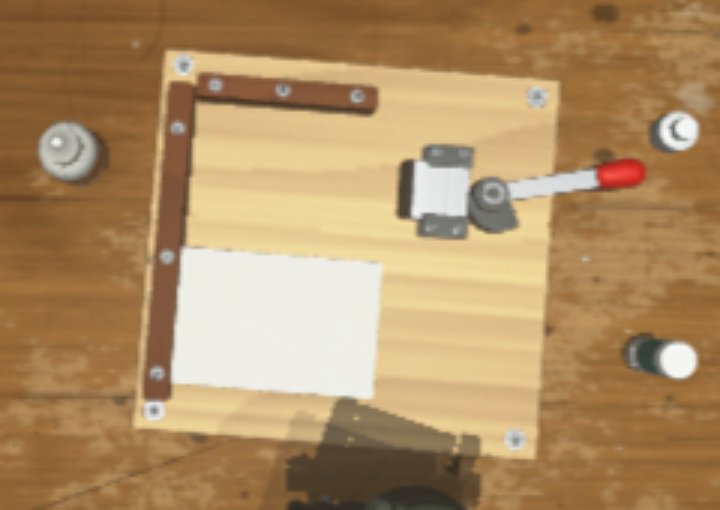

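View pics/wrist4.png

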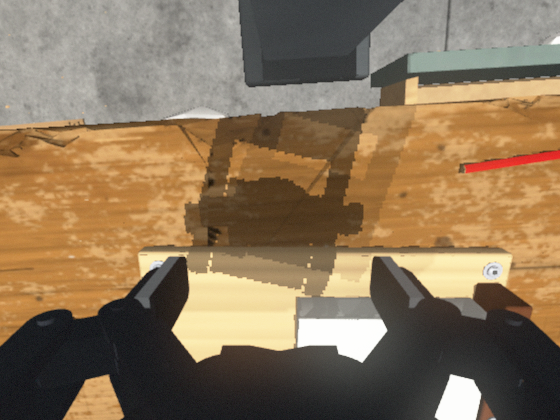

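```bash
python3 - <<'E'
from h import *
to((-140,20),.019)
E
```

```text
t 6.3 pos [346.8 -90.6  99.5] jig [-180.2  -60.9] yaw y 86.57 x [ 0.001 -0.    -1.   ] F [-0.7 -0.2 -0.9] gap 0.08520244055526177 q [-0.29  0.13  2.21  0.    0.8  -1.8 ]
shift mm [ 45.1  78.3 -80.5] shares [ 0.18   0.313 -0.322]
```

```bash
python3 -m handwheel '[0.0,0.16,0,0,0,0,0.06,0.153,0,0,0,0,0.06,0,-0.07,0,0,0,0.06,0,-0.1,0,0,0,0,0,-0.1,0,0,0,0,0,-0.052,0,0,0,0,0,0,0,0,0]' 0.7
python3 - <<'E'
from h import *
to((-10,20),.019)
cv2.imwrite("pics/scene5.png",read_camera('scene')[:,:,::-1])
cv2.imwrite("pics/wrist5.png",read_camera('wrist')[:,:,::-1])
E
```

```text
clock: 7.0
tool_pos: [0.3906, -0.0123, 0.0171]
tool_rot: [0.022, 0.708, -0.021, 0.705]
ft_force: [-0.3, 0.9, 0.2]
finger_gap: 0.0598
t 7.0 pos [390.6 -12.3  17.1] jig [-141.3   19.9] yaw y 86.52 x [-0.004  0.    -1.   ] F [-0.3  0.9  0.2] gap 0.059771107190805944 q [-0.06  0.33  2.25  0.    0.57 -1.57]
shift mm [131.1  -7.9   1.9] shares [ 0.524 -0.032  0.007]
```

View pics/scene5.png

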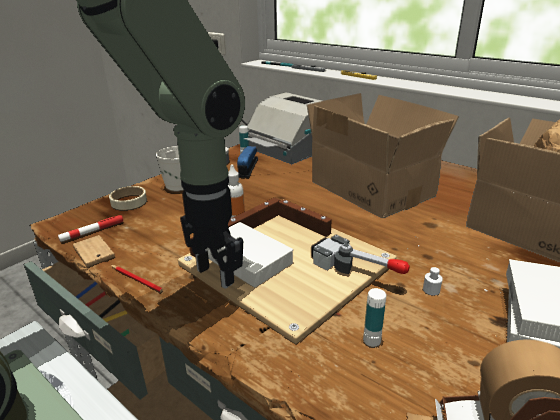

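View pics/wrist5.png

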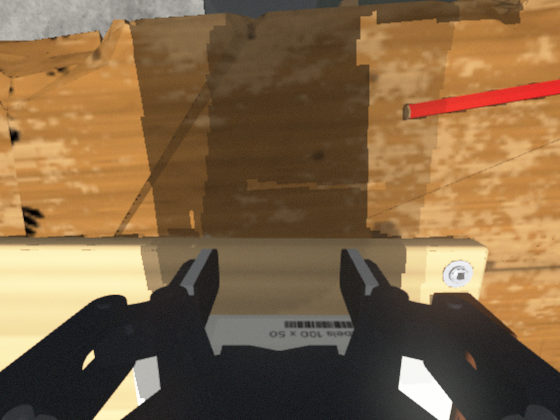

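```bash
python3 -m handwheel '[0.03,-0.0018,0,0,0,0,0.03,-0.0018,0,0,0,0,0.03,-0.0018,0,0,0,0,0.024,-0.0015,0,0,0,0,0.024,-0.0015,0,0,0,0,0.024,-0.0015,0,0,0,0,0.024,-0.0015,0,0,0,0,0.024,-0.0015,0,0,0,0,0.024,-0.0015,0,0,0,0,0.024,-0.0015,0,0,0,0]'
python3 - <<'E'
from h import *
to((-23,20),.019)
cv2.imwrite("pics/top6.png",cv2.resize(read_camera('top')[160:330,200:440,::-1],None,fx=3,fy=3))
E
```

```text
clock: 8.1
tool_pos: [0.4561, -0.0159, 0.0188]
tool_rot: [0.021, 0.707, -0.021, 0.707]
ft_force: [-3.2, -0.6, 2.2]
finger_gap: 0.0598
t 8.1 pos [456.1 -15.9  18.8] jig [-75.8  20.3] yaw y 86.55 x [-0.  0. -1.] F [-3.2 -0.6  2.2] gap 0.05979924002151628 q [-0.06  0.39  2.11  0.    0.64 -1.57]
shift mm [52.7 -3.5  0.2] shares [ 0.211 -0.014  0.001]
```

View pics/top6.png

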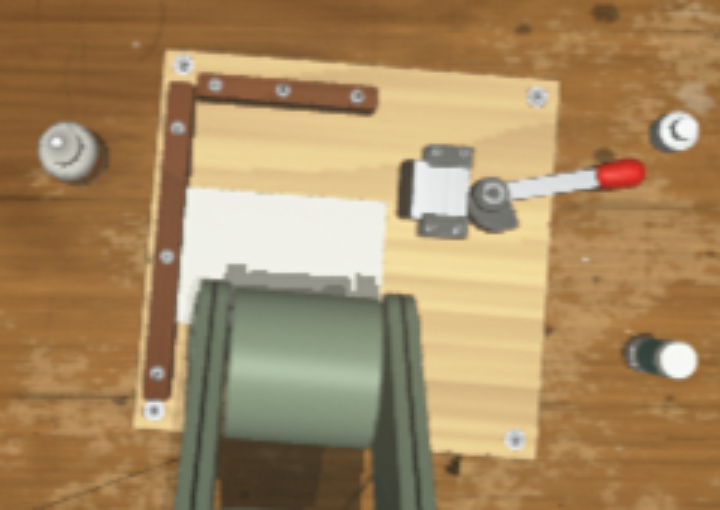

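```bash
python3 -m handwheel '[0.024,-0.0012,0,0,0,0,0.024,-0.0012,0,0,0,0,0.024,-0.0012,0,0,0,0,0.024,-0.0012,0,0,0,0,0.024,-0.0012,0,0,0,0,0.024,-0.0012,0,0,0,0,0.024,-0.0012,0,0,0,0,0.024,-0.0012,0,0,0,0,0.02,-0.001,0,0,0,0,0,0,0,0,0,0]'
python3 - <<'E'
from h import *
to((-12,20),.019)
cv2.imwrite("pics/top7.png",cv2.resize(read_camera('top')[160:330,200:440,::-1],None,fx=3,fy=3))
E
```

```text
clock: 9.15
tool_pos: [0.5105, -0.0184, 0.0191]
tool_rot: [0.021, 0.706, -0.021, 0.708]
ft_force: [0.4, -0.5, 0.7]
finger_gap: 0.0594
t 9.15 pos [510.5 -18.4  19.1] jig [-21.3  21.1] yaw y 86.55 x [ 0.003  0.    -1.   ] F [ 0.4 -0.5  0.7] gap 0.0594059285287242 q [-0.06  0.45  1.99  0.    0.7  -1.57]
shift mm [ 9.2 -1.7 -0.1] shares [ 0.037 -0.007 -0.   ]
```

View pics/top7.png

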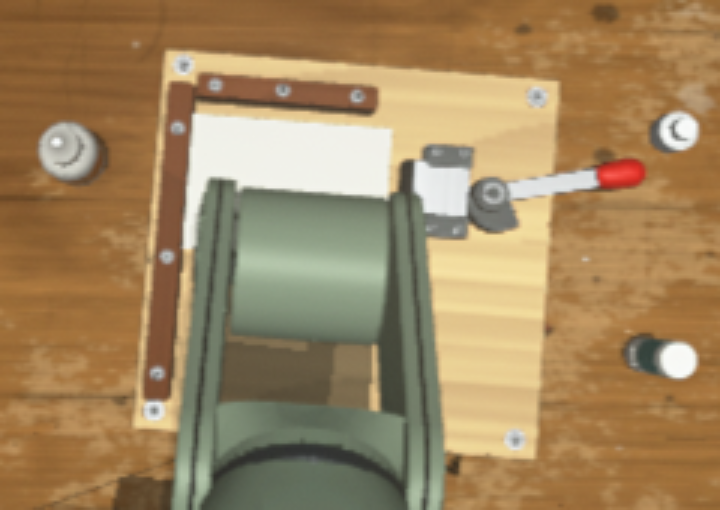

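```bash
for i in 1 2 3; do python3 -m handwheel '[0.008,-0.0005,0,0,0,0,0,0,0,0,0,0]' | grep -E 'pos|force'; done
```

```text
tool_pos: [0.5111, -0.0185, 0.019]
ft_force: [-1.0, 0.7, 0.9]
tool_pos: [0.5125, -0.0187, 0.0189]
ft_force: [-1.4, 0.2, 1.2]
tool_pos: [0.5149, -0.0189, 0.0188]
ft_force: [-1.4, 0.1, 1.1]
```

```bash
for i in 1 2 3; do python3 -m handwheel '[0.006,-0.0004,0,0,0,0,0,0,0,0,0,0]' | grep -E 'pos|force'; done
```

```text
tool_pos: [0.5164, -0.019, 0.0188]
ft_force: [-1.6, -0.3, 0.4]
tool_pos: [0.518, -0.0191, 0.0188]
ft_force: [-1.8, -0.2, -0.6]
tool_pos: [0.5195, -0.0192, 0.0188]
ft_force: [0.1, 0.1, -0.5]
```

```bash
for i in 1 2 3; do python3 -m handwheel '[0.004,-0.0002,0,0,0,0,0,0,0,0,0,0]' | grep -E 'pos|force'; done
```

```text
tool_pos: [0.5203, -0.0193, 0.0188]
ft_force: [-1.3, -0.0, 0.5]
tool_pos: [0.5214, -0.0193, 0.0188]
ft_force: [-1.5, -0.5, 0.4]
tool_pos: [0.5224, -0.0194, 0.0188]
ft_force: [-0.8, -0.2, 0.2]
```

```bash
python3 - <<'E'
from h import *
rep()
cv2.imwrite("pics/top8.png",cv2.resize(read_camera('top')[170:260,235:365,::-1],None,fx=6,fy=6,interpolation=cv2.INTER_CUBIC))
E
```

```text
t 11.0 pos [522.4 -19.4  18.8] jig [-9.4 20.9] yaw y 86.55 x [ 0.  0. -1.] F [-0.8 -0.2  0.2] gap 0.05977168255282505 q [-0.06  0.47  1.96  0.    0.72 -1.57]
```

View pics/top8.png

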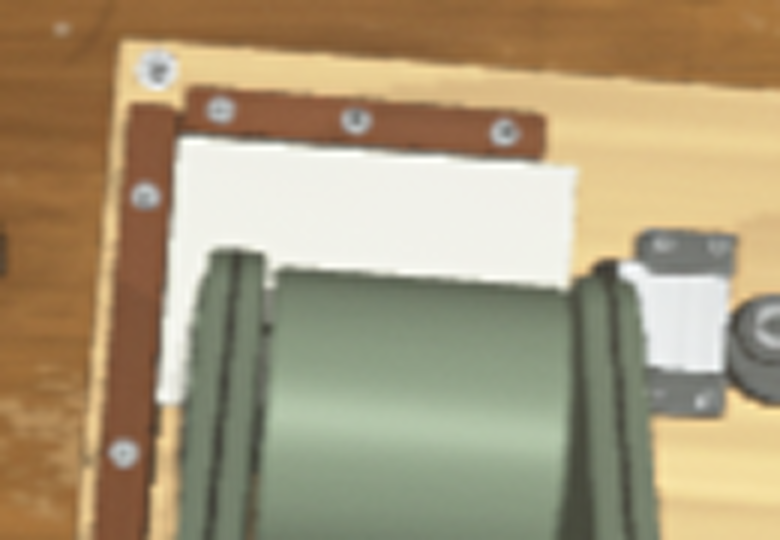

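Nearly there; the far edge of the box is at the stop (y≈136–160 in the crop). I'll keep going until the force rises.

```bash
for i in 1 2 3 4; do python3 -m handwheel '[0.004,-0.0002,0,0,0,0,0,0,0,0,0,0]' | grep -E 'pos|force'; done
```

```text
tool_pos: [0.5228, -0.0194, 0.0188]
ft_force: [-2.7, 0.5, 2.6]
tool_pos: [0.5228, -0.0194, 0.0187]
ft_force: [-5.0, 0.7, 3.7]
tool_pos: [0.5227, -0.0194, 0.0187]
ft_force: [-6.7, 0.5, 5.6]
tool_pos: [0.5227, -0.0194, 0.0186]
ft_force: [-9.3, 0.4, 7.1]
```

```bash
python3 -m handwheel '[0.004,-0.0002,0,0,0,0,0,0,0,0,0,0]' | grep -E 'pos|force'
python3 -m handwheel '[-0.04,0.002,0,0,0,0,-0.1,0.003,0,0,0,0,-0.08,0,0.05,0,0,0,-0.1,0,0.14,0,0,0,-0.12,0,0.14,0,0,0,-0.1,0,0,0,0,0,0,0,0,0,0,0]' 0
python3 - <<'E'
from h import *
rep()
cv2.imwrite("pics/top9r.png",read_camera('top')[:,:,::-1])
im=cv2.imread("pics/top9r.png")
cv2.imwrite("pics/top9.png",cv2.resize(im[170:260,235:365],None,fx=6,fy=6,interpolation=cv2.INTER_CUBIC))
cv2.imwrite("pics/scene9.png",read_camera('scene')[:,:,::-1])
E
```

```text
tool_pos: [0.5227, -0.0193, 0.0185]
ft_force: [-11.2, -0.1, 9.4]
clock: 12.75
tool_pos: [0.39, -0.0183, 0.1022]
tool_rot: [0.021, 0.706, -0.021, 0.707]
ft_force: [-0.1, -0.5, -0.4]
finger_gap: -0.0001
t 12.75 pos [390.  -18.3 102.2] jig [-141.6   13.9] yaw y 86.54 x [ 0.002 -0.    -1.   ] F [-0.1 -0.5 -0.4] gap -0.00011048735201427312 q [-0.08  0.17  2.15  0.    0.82 -1.59]
```

View pics/top9.png

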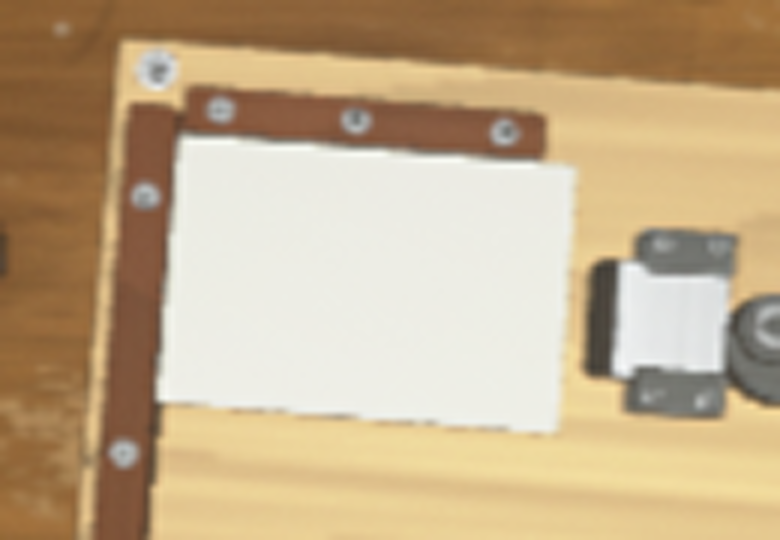

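View pics/scene9.png

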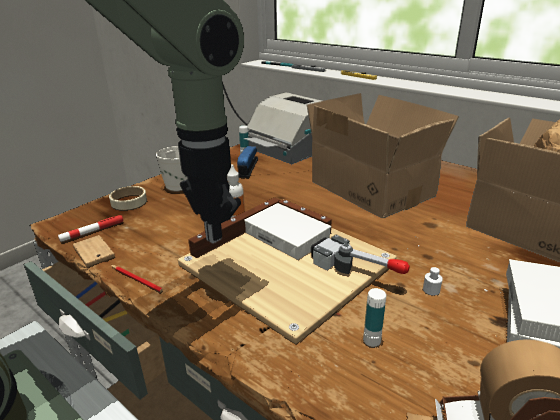

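The box is home. The lever is next, so I'll measure its angle.

```bash
python3 - <<'E'
from h import *
p=camera_params('top'); im=cv2.imread('pics/top9r.png'); h=cv2.cvtColor(im,cv2.COLOR_BGR2HSV)
m=cv2.inRange(h,(0,170,120),(6,255,255))|cv2.inRange(h,(174,170,120),(180,255,255)); m[:, :380]=0;m[:,440:]=0;m[:180]=0;m[260:]=0
M=cv2.moments(m,True); c=(M['m10']/M['m00'],M['m01']/M['m00']); print(c,M['m00'])
j=w2j(plane(p,c,.052)[0]); print('grip jig',j); 
for pc in [(45,-124)]:
    d=j-np.array(pc); a=np.degrees(np.arctan2(-d[1],d[0])); print('len',np.hypot(*d),'right-of-x deg',a,'lever',np.radians(a-65))
print('pivot meas',w2j(plane(p,np.array([[493/3+200,192/3+160]]),.061)))
for n,w in [('weight',(.617,-.308)),('stick',(.449,-.291))]: print(n,w2j(w))
u=d/np.hypot(*d); n=np.array([-u[1],u[0]])  # left normal
print(u,n)
if n[0]<0:n=-n
st=np.array([45,-124])+60*u+n*35; print('start',st); to(st,.15)
E
```

```text
(406.6771653543307, 217.53543307086613) 127.0
grip jig [  67.04282843 -217.81048157]
len 96.36541256070095 right-of-x deg 76.77697379369924 lever 0.2055469686211392
pivot meas [[  44.95642036 -123.96584262]]
weight [ 102.71530409 -261.38994205]
stick [ -66.00990986 -254.69649921]
[ 0.22874212 -0.97348705] [0.97348705 0.22874212]
start [  92.79657388 -174.40324915]
t 12.85 pos [393.2 -18.4 101.8] jig [-138.4   14. ] yaw y 86.54 x [ 0.003 -0.    -1.   ] F [ 0.9  0.8 -0.2] gap -4.5874723601100786e-05 q [-0.08  0.18  2.14  0.    0.82 -1.59]
shift mm [ 219.2 -202.2   48.2] shares [ 0.877 -0.809  0.193]
```

```bash
python3 -m handwheel '[0,0,0.19,0,0,0,0.09,-0.09,0,0,0,-0.0214,0.098,-0.09,0,0,0,-0.0214,0.098,-0.09,0,0,0,-0.0214,0.098,-0.09,0,0,0,-0.0214,0.098,-0.09,0,0,0,-0.0214,0.098,-0.09,0,0,0,-0.0214,0.098,-0.09,0,0,0,-0.0214,0.098,-0.09,0,0,0,-0.0214,0.098,-0.089,0,0,0,-0.0214]' && python3 -m handwheel '[0,0,0,0,0,-0.0213,0,0,0,0,0,0]'
python3 - <<'E'
from h import *
to((92.8,-174.4),.032)
cv2.imwrite("pics/wrist10.png",read_camera('wrist')[:,:,::-1])
E
```

```text
clock: 13.85
tool_pos: [0.6132, -0.2221, 0.1474]
tool_rot: [0.421, 0.568, -0.421, 0.568]
ft_force: [0.1, -0.1, -0.1]
finger_gap: -0.0004
clock: 14.05
tool_pos: [0.6122, -0.2216, 0.147]
tool_rot: [0.457, 0.54, -0.457, 0.54]
ft_force: [-0.3, 1.0, -0.5]
finger_gap: -0.0001
t 14.05 pos [ 612.2 -221.6  147. ] jig [  92.7 -175.4] yaw y 9.52 x [-0.  0. -1.] F [-0.3  1.  -0.5] gap -6.547087646396359e-05 q [-0.37  0.5   1.5   0.    1.14 -0.53]
shift mm [   0.2    1.  -115. ] shares [ 0.001  0.004 -0.46 ]
```

View pics/wrist10.png

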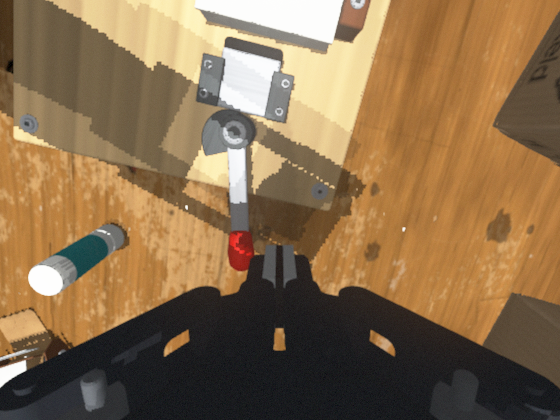

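```bash
python3 -m handwheel '[0,0,-0.14,0,0,0,0,0,-0.14,0,0,0,0,0,-0.12,0,0,0,0,0,-0.06,0,0,0,0,0,0,0,0,0,0,0,0,0,0,0]'
cat > lev.py <<'E'
from h import *
# finger centre path: radius r along arm, offset c ahead (+n side). prints waypoints in world shares
def pt(th,r=60.,c=22.):
    a=np.radians(65)+th; u=np.array([np.cos(a),-np.sin(a)]); n=np.array([np.sin(a),np.cos(a)])*1.0
    return np.array([45,-124])+r*u+c*n
def deltas(ths,c=22.):
    s=rep(); P=[s['tool_pos'][:2]]+[j2w(pt(t,c=c)) for t in ths]
    A=R.from_quat(s['tool_rot']).as_matrix(); yaw=np.degrees(np.arctan2(A[1,1],A[0,1]))
    Rm,_=jig(); jy=np.degrees(np.arctan2(Rm[1,0],Rm[0,0]))
    prev=yaw
    for i,t in enumerate(ths):
        d=(P[i+1]-P[i])/.25; ty=25-np.degrees(t)+jy; print(round(t,2),d.round(4),'turn share',round((ty-prev)/360,4)); prev=ty
E
python3 - <<'E'
from lev import *
deltas([0.206,0.3,0.4,0.5,.6,.7,.8,.9,1.0,1.1,1.2,1.3,1.4,1.5,1.6,1.7,1.8,1.9,2.0,2.1,2.2],c=17)
E
```

```text
clock: 14.7
tool_pos: [0.6115, -0.2207, 0.0347]
tool_rot: [0.457, 0.54, -0.456, 0.541]
ft_force: [-0.0, -1.3, -0.3]
finger_gap: 0.0001
t 14.7 pos [ 611.5 -220.7   34.7] jig [  91.9 -174.6] yaw y 9.61 x [ 0.002 -0.001 -1.   ] F [-0.  -1.3 -0.3] gap 0.00013004419438609666 q [-0.36  0.6   1.63  0.    0.91 -0.53]
0.21 [-0.0674 -0.0116] turn share 0.0002
0.3 [-0.0216 -0.0091] turn share -0.015
0.4 [-0.0238 -0.0074] turn share -0.0159
0.5 [-0.0244 -0.005 ] turn share -0.0159
0.6 [-0.0248 -0.0025] turn share -0.0159
0.7 [-0.0249 -0.    ] turn share -0.0159
0.8 [-0.0248  0.0025] turn share -0.0159
0.9 [-0.0244  0.0049] turn share -0.0159
1.0 [-0.0238  0.0073] turn share -0.0159
1.1 [-0.023   0.0097] turn share -0.0159
1.2 [-0.0219  0.0119] turn share -0.0159
1.3 [-0.0206  0.0141] turn share -0.0159
1.4 [-0.0191  0.016 ] turn share -0.0159
1.5 [-0.0174  0.0179] turn share -0.0159
1.6 [-0.0155  0.0195] turn share -0.0159
1.7 [-0.0135  0.021 ] turn share -0.0159
1.8 [-0.0113  0.0222] turn share -0.0159
1.9 [-0.0091  0.0232] turn share -0.0159
2.0 [-0.0067  0.024 ] turn share -0.0159
2.1 [-0.0043  0.0246] turn share -0.0159
2.2 [-0.0018  0.0249] turn share -0.0159
```

```bash
python3 -m handwheel '[-0.034,-0.006,0,0,0,0,-0.033,-0.006,0,0,0,0,-0.022,-0.009,0,0,0,-0.015,-0.024,-0.0075,0,0,0,-0.016,-0.0245,-0.005,0,0,0,-0.016,-0.025,-0.0025,0,0,0,-0.016,-0.025,0,0,0,0,-0.016]'
python3 - <<'E'
from lev import *
deltas([.8,.9,1.0,1.1,1.2,1.3,1.4,1.5],c=17)
cv2.imwrite("pics/top11.png",cv2.resize(read_camera('top')[160:330,200:440,::-1],None,fx=3,fy=3))
cv2.imwrite("pics/wrist11.png",read_camera('wrist')[:,:,::-1])
E
```

```text
clock: 15.4
tool_pos: [0.5677, -0.2305, 0.0359]
tool_rot: [0.579, 0.406, -0.574, 0.413]
ft_force: [9.5, 1.1, -5.1]
finger_gap: 0.0002
t 15.4 pos [ 567.7 -230.5   35.9] jig [  48.7 -187.1] yaw y -19.2 x [ 0.011 -0.003 -1.   ] F [ 9.5  1.1 -5.1] gap 0.00016197082169900977 q [-0.41  0.55  1.73  0.    0.85 -0.07]
0.8 [-0.0364  0.0061] turn share -0.0143
0.9 [-0.0244  0.0049] turn share -0.0159
1.0 [-0.0238  0.0073] turn share -0.0159
1.1 [-0.023   0.0097] turn share -0.0159
1.2 [-0.0219  0.0119] turn share -0.0159
1.3 [-0.0206  0.0141] turn share -0.0159
1.4 [-0.0191  0.016 ] turn share -0.0159
1.5 [-0.0174  0.0179] turn share -0.0159
```

View pics/wrist11.png

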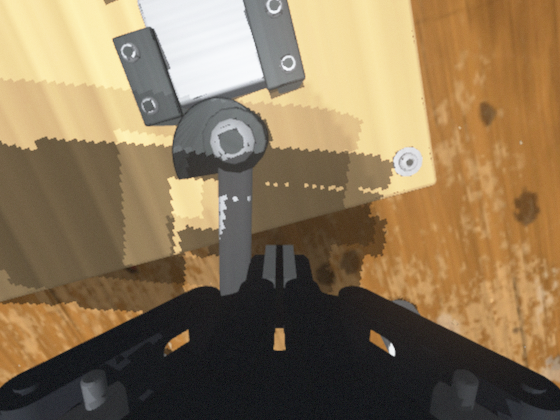

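View pics/top11.png

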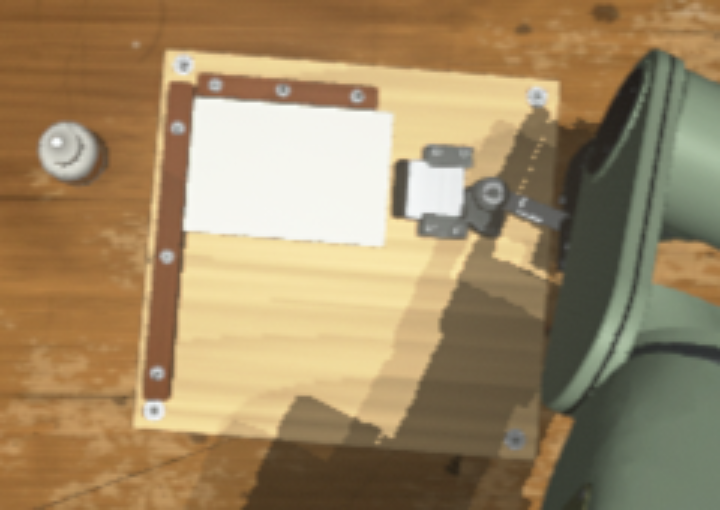

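```bash
python3 -m handwheel '[-0.026,0.002,0,0,0,0,-0.0155,-0.016,0.004,0,0,0,-0.016,-0.0245,0.005,0,0,0,-0.016]' >/dev/null; echo
```

```text
validation failed for argument at $...
```

```bash
python3 -m handwheel '[-0.025,0.0025,0,0,0,-0.016,-0.0245,0.005,0,0,0,-0.016,-0.024,0.0075,0,0,0,-0.016,-0.023,0.0095,0,0,0,-0.016,-0.022,0.012,0,0,0,-0.016,-0.0205,0.014,0,0,0,-0.016,-0.019,0.016,0,0,0,-0.016]'
python3 - <<'E'
from lev import *
deltas([1.4,1.5,1.6,1.7,1.8,1.9,2.0,2.1,2.2],c=17)
cv2.imwrite("pics/top12.png",cv2.resize(read_camera('top')[160:330,200:440,::-1],None,fx=3,fy=3))
E
```

```text
clock: 16.2
tool_pos: [0.5278, -0.2155, 0.0359]
tool_rot: [0.685, 0.183, -0.679, 0.189]
ft_force: [7.1, -5.4, -3.6]
finger_gap: 0.0001
t 16.2 pos [ 527.8 -215.5   35.9] jig [   8.  -174.5] yaw y -59.44 x [ 0.011 -0.006 -1.   ] F [ 7.1 -5.4 -3.6] gap 0.00011635081516567027 q [-0.41  0.5   1.84 -0.    0.8   0.63]
1.4 [-0.0098  0.01  ] turn share 0.002
1.5 [-0.0174  0.0179] turn share -0.0159
1.6 [-0.0155  0.0195] turn share -0.0159
1.7 [-0.0135  0.021 ] turn share -0.0159
1.8 [-0.0113  0.0222] turn share -0.0159
1.9 [-0.0091  0.0232] turn share -0.0159
2.0 [-0.0067  0.024 ] turn share -0.0159
2.1 [-0.0043  0.0246] turn share -0.0159
2.2 [-0.0018  0.0249] turn share -0.0159
```

View pics/top12.png

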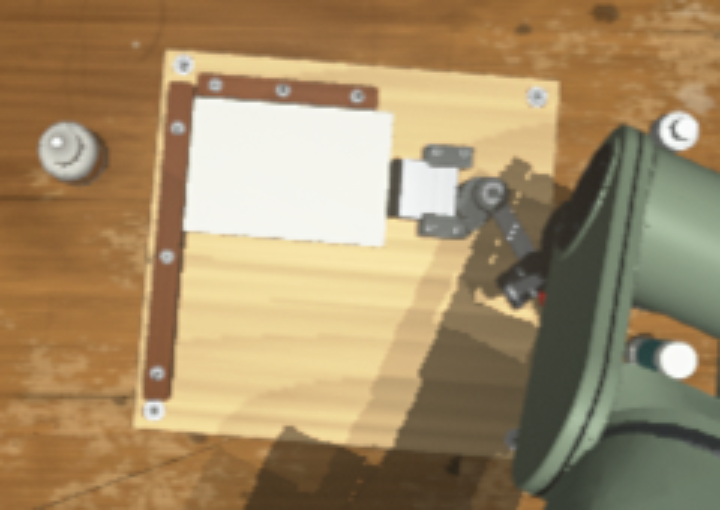

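```bash
python3 -m handwheel '[-0.0175,0.018,0,0,0,-0.016,-0.0155,0.0195,0,0,0,-0.016,-0.0135,0.021,0,0,0,-0.016,-0.0115,0.022,0,0,0,-0.016,-0.009,0.023,0,0,0,-0.016]'
python3 - <<'E'
from lev import *
deltas([1.9,2.0,2.1,2.2],c=17)
cv2.imwrite("pics/top13.png",cv2.resize(read_camera('top')[160:330,200:440,::-1],None,fx=3,fy=3))
E
```

```text
clock: 16.75
tool_pos: [0.5095, -0.1903, 0.0359]
tool_rot: [0.71, 0.009, -0.704, 0.014]
ft_force: [1.9, -11.1, -1.1]
finger_gap: 0.0
t 16.75 pos [ 509.5 -190.3   35.9] jig [ -11.7 -150.5] yaw y -88.16 x [ 0.007 -0.007 -1.   ] F [  1.9 -11.1  -1.1] gap 4.961678889695757e-06 q [-0.38  0.47  1.9  -0.01  0.77  1.17]
1.9 [-0.0036  0.0131] turn share 0.0022
2.0 [-0.0067  0.024 ] turn share -0.0159
2.1 [-0.0043  0.0246] turn share -0.0159
2.2 [-0.0018  0.0249] turn share -0.0159
```

View pics/top13.png

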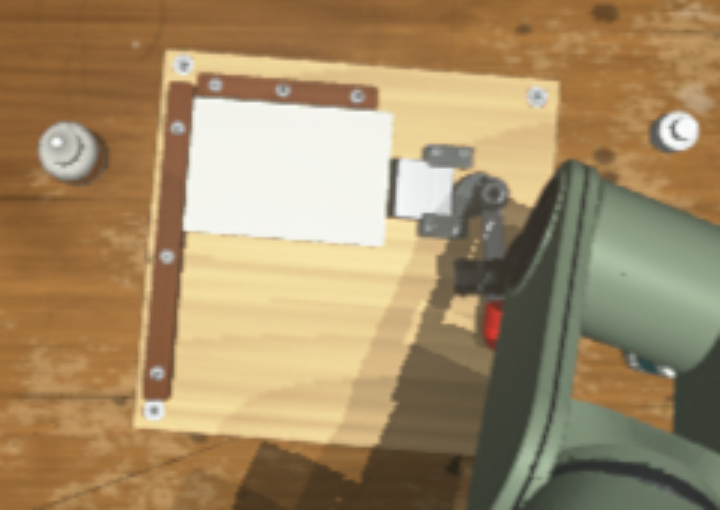

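```bash
python3 -m handwheel '[-0.0065,0.024,0,0,0,-0.016,-0.004,0.0245,0,0,0,-0.016,0,0,0,0,0,0]'; python3 - <<'E'
from lev import *
deltas([2.1,2.2],c=21)
E
python3 -m handwheel '[-0.001,0.012,0,0,0,-0.005,0,0,0,0,0,0]'|grep -E 'pos|force'
```

```text
clock: 17.1
tool_pos: [0.506, -0.1778, 0.0358]
tool_rot: [0.707, -0.061, -0.703, -0.057]
ft_force: [0.1, -9.2, 0.0]
finger_gap: -0.0001
t 17.1 pos [ 506.  -177.8   35.8] jig [ -16.  -138.2] yaw y -99.51 x [ 0.005 -0.006 -1.   ] F [ 0.1 -9.2  0. ] gap -6.471154843034051e-05 q [-0.36  0.46  1.91 -0.01  0.76  1.38]
2.1 [-0.0029 -0.0043] turn share 0.0019
2.2 [-0.0034  0.0252] turn share -0.0159
tool_pos: [0.5058, -0.1754, 0.0358]
ft_force: [-0.9, -11.2, 1.2]
```

```bash
for i in 1 2; do python3 -m handwheel '[-0.0005,0.01,0,0,0,-0.004,0,0,0,0,0,0]'|grep -E 'pos|force'; done
```

```text
tool_pos: [0.5056, -0.1732, 0.0358]
ft_force: [-1.6, -11.8, 0.1]
tool_pos: [0.5055, -0.1709, 0.0358]
ft_force: [-0.7, -13.2, 0.4]
```

```bash
for i in 1 2; do python3 -m handwheel '[-0.0002,0.008,0,0,0,-0.002,0,0,0,0,0,0]'|grep -E 'pos|force'; done; python3 - <<'E'
from lev import *
rep()
cv2.imwrite("pics/top14.png",cv2.resize(read_camera('top')[160:330,200:440,::-1],None,fx=3,fy=3))
E
```

```text
tool_pos: [0.5055, -0.1706, 0.0359]
ft_force: [-2.2, -20.1, -0.9]
tool_pos: [0.5054, -0.1704, 0.036]
ft_force: [-3.8, -27.7, -2.3]
t 18.1 pos [ 505.4 -170.4   36. ] jig [ -17.1 -130.9] yaw y -105.36 x [ 0.006 -0.013 -1.   ] F [ -3.8 -27.7  -2.3] gap -7.573370812857973e-05 q [-0.34  0.45  1.92 -0.02  0.76  1.51]
```

View pics/top14.png

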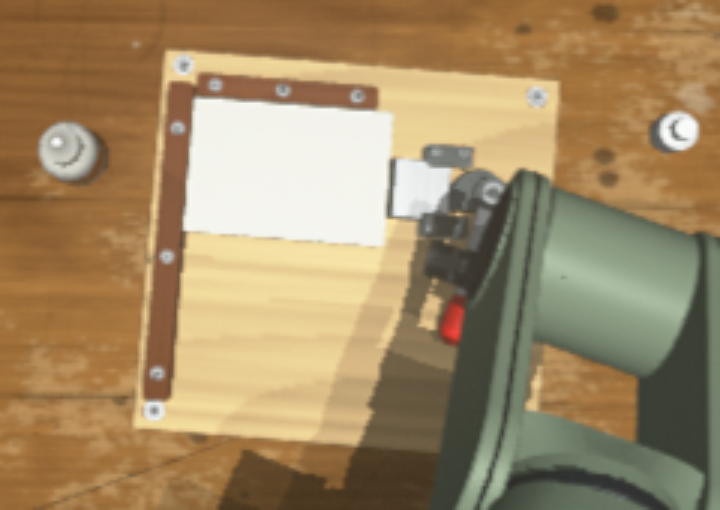

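```bash
python3 -m handwheel '[0,-0.04,0,0,0,0,0,-0.06,0,0,0,0,0,0,0.06,0,0,0,0,0,0.16,0,0,0,0,0,0.16,0,0,0,-0.12,0,0.14,0,0,0,-0.16,0,0.06,0,0,0,-0.16,0,0,0,0,0,0,0,0,0,0,0]'; python3 - <<'E'
from lev import *
rep()
im=np.ascontiguousarray(read_camera('top')[:,:,::-1]); cv2.imwrite('pics/top15r.png',im)
cv2.imwrite("pics/top15.png",cv2.resize(im[165:325,200:440],None,fx=3.3,fy=3.3,interpolation=cv2.INTER_CUBIC))
cv2.imwrite("pics/scene15.png",read_camera('scene')[:,:,::-1])
E
```

```text
clock: 19.05
tool_pos: [0.3893, -0.1871, 0.1795]
tool_rot: [-0.7, 0.097, 0.701, 0.097]
ft_force: [0.6, -0.9, 1.2]
finger_gap: -0.0001
t 19.05 pos [ 389.3 -187.1  179.5] jig [-132.  -154.6] yaw y -105.74 x [-0.002  0.001 -1.   ] F [ 0.6 -0.9  1.2] gap -5.5305711752423024e-05 q [-0.47  0.14  1.95 -0.    1.05  1.37]
```

View pics/top15.png

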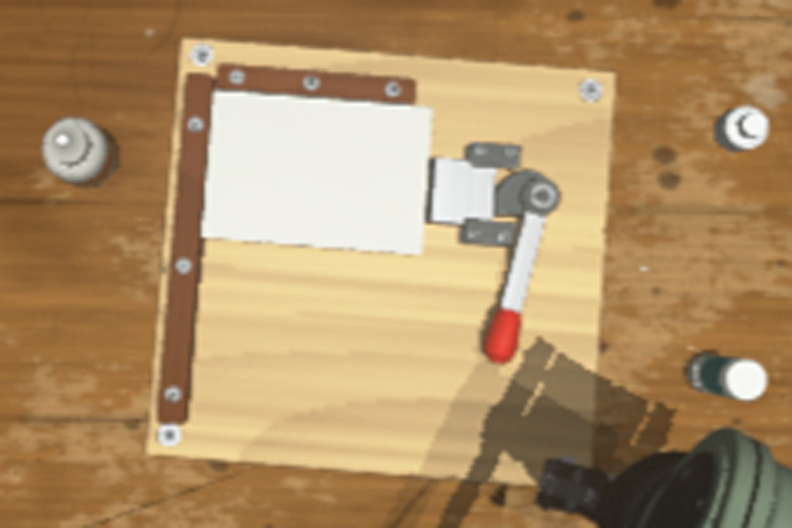

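View pics/scene15.png

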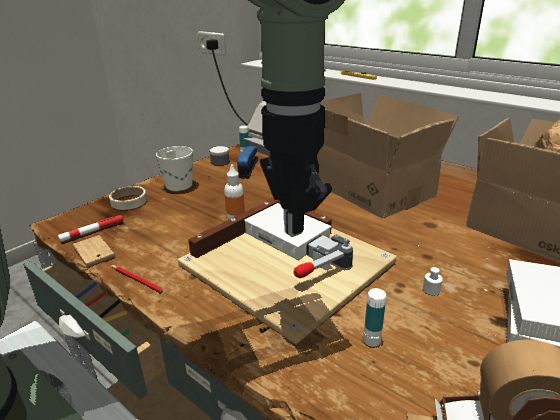

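Box in the corner, pad pressed, lever at its stop. One numeric check, then I'll hand in.

```bash
python3 - <<'E'
from h import *
im=cv2.imread('pics/top15r.png');hsv=cv2.cvtColor(im,cv2.COLOR_BGR2HSV);p=camera_params('top')
w=cv2.inRange(hsv,(0,0,200),(180,40,255));m=np.zeros_like(w);m[185:250,255:331]=w[185:250,255:331]
c=max(cv2.findContours(m,0,1)[0],key=cv2.contourArea);B=w2j(plane(p,cv2.boxPoints(cv2.minAreaRect(c)),.047))
print(B.round(1),B.mean(0)); 
for i in range(4): d=B[(i+1)%4]-B[i]; print(np.degrees(np.arctan2(d[1],d[0])).round(1))
m=cv2.inRange(hsv,(0,170,120),(6,255,255))|cv2.inRange(hsv,(174,170,120),(180,255,255));z=np.zeros_like(m);z[240:290,330:380]=m[240:290,330:380]
M=cv2.moments(z,True);j=w2j(plane(p,(M['m10']/M['m00'],M['m01']/M['m00']),.052)[0])-[45,-124]
print('lever',np.radians((np.degrees(np.arctan2(-j[1],j[0]))%360)-65))
print(env.hand_in())
E
```

```text
[[  1.1 100.1]
 [100.1 100.4]
 [100.  -48.1]
 [  1.  -47.3]] [50.52967263 26.27105581]
0.1
-90.1
179.5
90.0
lever 2.213381427880622
the job is handed in; nothing more can be done
None
```

The box is clamped in the corner of the jig, and I handed the job in at about 19 s of the 64 s allowed.

- **Box:** I pushed it flat with closed fingertips against the side fence, then with both fingertips into the end stop. I never lifted it.
- **Lever:** I pushed it round with the shut fingers, the leading finger on the arm, until the force jumped at its stop. Then I backed the arm clear.

**Last checks, from the top camera:**
- **Box position:** the box centre is at jig (50.5, 26.3) mm against the target (50, 26). It is square to the jig within about 0.5°, and its edges lie on the fence and stop faces.
- **Lever:** I measured 2.21 rad against a stop at 2.2, so it is at its stop. The pad is against the box.
- **Forces:** the largest wrist force I read was about 28 N.
- **Surroundings:** the bottle, glue stick and weight look unmoved, judged by eye in the pictures.

No final check failed. My jig calibration fitted the base corners only to about 2–3 mm. One lever command was mistyped; it was refused and nothing moved.

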